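Centre the test antenna on its pedestal

ROBOT

A 7-joint arm with a two-finger parallel gripper is mounted at the origin on the work surface. World frame = base frame: x ahead of the robot, y to its left, z up, the work surface at z = 0. Lengths are in m, angles in rad, forces in N, time in s.
With the tool pointing down it reaches from about 0.4 to 0.875 m from the base axis. Payload 19.3 kg.
Tool frame: the origin (TCP) lies at the very end of the fingers, on their centre line; the grasp point (between the pads) lies 19 mm behind it; y points along the fingers, x is the direction in which the jaws open and shut, and the axes are right-handed (so a half turn about y gives the same grasp; the last joint's range is limited). The gripper opens to 85 mm and grips with 20 to 120 N. Pads are 22 mm wide; open, the fingers measure 114 mm over their backs; the gripper's body (76 mm by 85 mm) begins 54 mm behind the grasp point. The pads swing forward as they close: fully open they stand 13 mm farther back than shut.
Start: joints at [-1.354, 0.521, -0.036, 1.599, 0.021, 1.021, -0.113], TCP at [0.177, 0.599, 0.231] pointing down, gripper open.
Joint ranges: [-2.91, 2.91], [-0.3, 2.13], [-1.5, 1.42], [0.17, 2.43], [-1.26, 4.41], [0.16, 1.93], [-2.52, 2.52]. Speed limits (rad/s): [1.89, 1.89, 2.39, 2.39, 3.01, 3.01, 3.01].

INTERFACE

Orientations are given as [roll, pitch, yaw] about the fixed x, y, z axes, in that order (R = Rz(yaw) Ry(pitch) Rx(roll)).
In Python, from workcell import bot gives the robot as it stands. The module is installed in compiled form; this text tells all that it offers.
- The arm moves only by the shell command python3 -m crank 'ROWS' [FORCE]. ROWS is JSON, a list of rows, each an object of numbers: "hand": the closure, from 0 (fully open) to 1 (shut); "dx", "dy", "dz": the shift along the tool's x, y, z in mm; "yaw": the turn about the tool's y in rad. In form: [{"hand": .., "dx": .., "dy": .., "dz": .., "yaw": ..}, ...]. A call has 1 to 12 rows; each row is the pose to reach, as a shift and turn from the pose commanded when the call began, along the tool's axes at that moment; what a row does not reach only later rows make up. A row lasts 1/12 s, in which the tool goes at most 41.7 mm and 7.16 degrees, less where a joint would pass 70% of its speed; a pose out of reach is approached as far as the arm can. A call with a gripper value outside its range is refused whole. The fingers move at their own pace and stop on an object; FORCE is the grip in N (left out, the last holds). Time passes only in rows, so rows that repeat a pose let the fingers close. It gives the time, the measured TCP pose, the force and the opening at its end, in the units of the state.
- bot.observe(): the state, without advancing time (a new reading comes with each control period).
- bot.grab_frame(name): name is "scene" or "side" or "wrist"; returns the picture (480x640x3 uint8, red, green, blue); there is no depth.
- bot.camera_info(name): a dict with "fx", "fy", "cx", "cy" (pixels), "rvec" (rotation vector, rad) and "tvec" (3), from world to camera coordinates, as OpenCV has them. Camera axes: x right, y down, z forward; pixel columns grow to the right and rows downward; lengths in m; the calibration is good to about 2 mm. A picture is of the moment at which its call begins: read the wrist's pose just before it. camera_info takes no time and is no camera call; for the wrist camera it gives the pose at the moment of the call.
- bot.job_done(): hands the job in, once; it reports no verdict.
The state is a dict: "clock": time; "qpos": joint angles; "qd": joint speeds; "joint_efforts": joint torques, N m; "position": TCP position; "tool_rot": TCP orientation; "force": force on the tool from outside, world axes, zero at the start; "moment": the same for the moment, N m; "grip_width": finger opening in m.
Only numpy, scipy, OpenCV 4.12 (cv2) and the standard library are available. Lean on these libraries where they do the work, as an engineer would, in place of code of your own. Each camera call takes 0.05 s, during which the arm holds its last target.

TASK

The white domed antenna stands off-centre on its round pedestal: tap or push it gently with the fingertips until it stands upright in the middle, with its steel collar wholly inside the dark ring marked on the pedestal's deck, then draw the fingers back. It is wobbly, so use light touches low on the collar; do not pinch, lift or tip it or knock it off, and leave the other antenna and the loose bench items as they are.

Things in the scene. Friction and masses are not known exactly. Their poses are not given: they have to be found in the camera images.
- antenna: To be centred: loose round antenna, 52 mm tall, 0.10-0.21 kg. Brass stub foot 26 mm in diameter, 0-8 mm up; dark steel collar 46 mm in diameter, 8-16 mm up, its widest part; white dome 36 mm in diameter to the top. Pushed at the collar it slides, at the dome it topples. Starts upright 22-34 mm off the deck's centre, any direction. Origin: centre of underside; z up its axis.
- pedestal_deck (a point): Centre of the top face of the pedestal under the white domed antenna, where the antenna must stand. The pedestal is fixed: round blue housing 132 mm in diameter, 40 mm high, and on it a flat aluminium deck 104 mm in diameter, its top 55 mm above the table. A thin dark ring of 62 mm inner diameter, flush with the deck, is marked about this point.
- other_antenna: Leave alone: a second loose antenna, same stub and collar but with a black cylindrical head (thin neck, 36 mm head), 52 mm tall, standing centred on a second pedestal of the same kind, whose centre is 0.24 m or more from the first's. Origin: centre of its underside.
- wrench: Leave alone: a small steel wrench, 130 mm long, lying flat on the table near the robot. Origin: centre of its underside.
- attenuator: Leave alone: a small upright steel cylinder 24 mm in diameter with a thin brass tip, 46 mm tall in all, on the table between and beyond the pedestals. Origin: centre of its underside.
Mind the look-alikes: they are no part of the job. Leave any purple look-alike of the antenna alone. Leave any turquoise look-alike of the part that bears pedestal_deck alone.

How it is judged:
By the outcome, as a careful person would: the job done as asked, in the order asked, and still so for the second after the job is handed in, with the robot touching nothing.
It also fails if it takes over 64 s, if anything falls off the work surface, if the arm or the gripper's body presses on something with over 40 N, if the wrist force passes 120 N, or if a joint passes its speed limit or range.

## Working session

There is one attempt and no reset: what is moved stays moved. The work goes in short steps, Python scripts to look and compute and a shell command to move; the robot and the scene stay as the last step left them, time stands still between calls to the robot, and variables do not carry over. Pictures are saved under pics/ and viewed, and the job is handed in when it is done.

```bash
mkdir -p pics; ls
python3 - <<'E'
from workcell import bot
import cv2
for n in ("scene","side","wrist"):
    im=bot.grab_frame(n); cv2.imwrite(f"pics/{n}0.png",im[:,:,::-1])
s=bot.observe()
print({k:s[k] for k in("clock","position","tool_rot","force","grip_width")})
for n in ("scene","side"): print(bot.camera_info(n))
E
```

```text
pics
{'clock': 0.15, 'position': array([0.17674753, 0.59923381, 0.23088941]), 'tool_rot': array([-1.57084019e+00,  8.28620006e-04,  1.28399967e+00]), 'force': array([0.22053741, 0.20593472, 0.28258401]), 'grip_width': 0.08556121988936916}
{'fx': 496.1201464289516, 'fy': 496.1201464289516, 'cx': 321.234570330647, 'cy': 244.65349011830918, 'rvec': array([ 2.0155701 ,  1.56065998, -0.54830938]), 'tvec': array([-0.02059277, -0.3950611 ,  1.38101966])}
{'fx': 452.1902528415708, 'fy': 452.1902528415708, 'cx': 320.5165226975557, 'cy': 236.8863492389427, 'rvec': array([ 0.54996403, -2.5155319 ,  1.35486067]), 'tvec': array([0.43001456, 0.2097941 , 0.46678897])}
```

View pics/scene0.png

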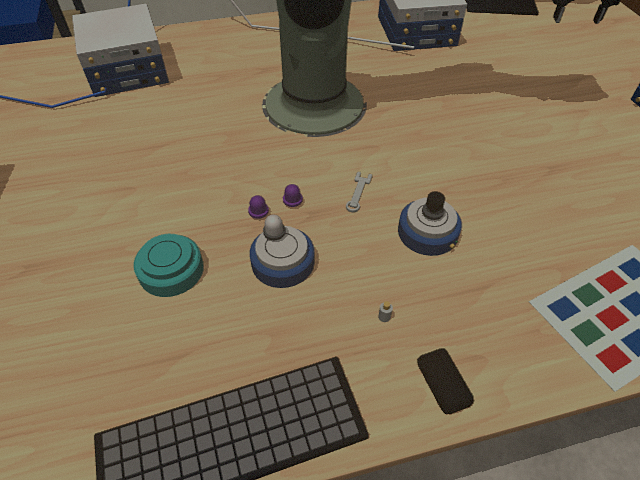

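View pics/side0.png

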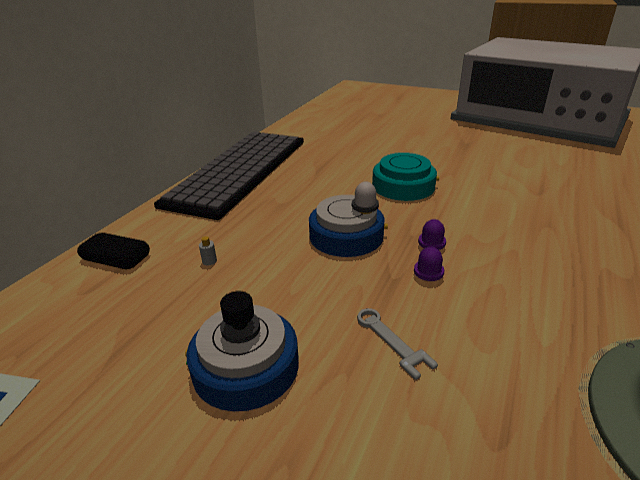

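View pics/wrist0.png

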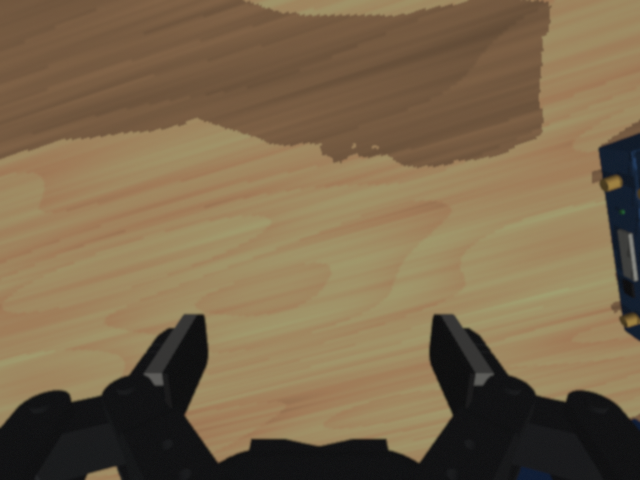

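The white antenna is at scene pixel (274,228), on the blue pedestal at (282,255). The purple look-alikes at (258,206) and (292,194), the turquoise pedestal at (168,262) and the black-headed antenna at (433,203) don't fit the description. I'll confirm this in an enlarged crop and measure.

```bash
cat > h.py <<'E'
import numpy as np, cv2
from workcell import bot
def cam(n):
    c=bot.camera_info(n); K=np.array([[c['fx'],0,c['cx']],[0,c['fy'],c['cy']],[0,0,1]])
    R=cv2.Rodrigues(np.array(c['rvec']))[0]; return K,R,np.array(c['tvec'])
def plane(c,uv,z):
    K,R,t=c; o=-R.T@t
    uv=np.atleast_2d(np.array(uv,float)); d=(np.c_[uv,np.ones(len(uv))]@np.linalg.inv(K).T)@R
    return o+d*((z-o[2])/d[:,2])[:,None]
def proj(c,P):
    K,R,t=c; p=(np.atleast_2d(P)@R.T+t)@K.T; return p[:,:2]/p[:,2:]
def fitcirc(P,r=None):
    from scipy.optimize import least_squares
    x0=P[:,:2].mean(0)
    if r is None:
        f=lambda q:np.hypot(P[:,0]-q[0],P[:,1]-q[1])-q[2]; s=least_squares(f,[*x0,.03],loss='soft_l1',f_scale=.001)
    else:
        f=lambda q:np.hypot(P[:,0]-q[0],P[:,1]-q[1])-r; s=least_squares(f,x0,loss='soft_l1',f_scale=.001)
    return s.x, np.sqrt(np.mean(f(s.x)**2))
E
python3 - <<'E'
import cv2,numpy as np
a=cv2.imread('pics/scene0.png')[170:300,220:350]; b=cv2.imread('pics/side0.png')[170:270,295:400]
a=cv2.resize(a,(400,400),interpolation=cv2.INTER_CUBIC); b=cv2.resize(b,(400,400),interpolation=cv2.INTER_CUBIC)
cv2.imwrite('pics/crop0.png',np.hstack([a,b]))
E
```

```text
(no output)
```

View pics/crop0.png

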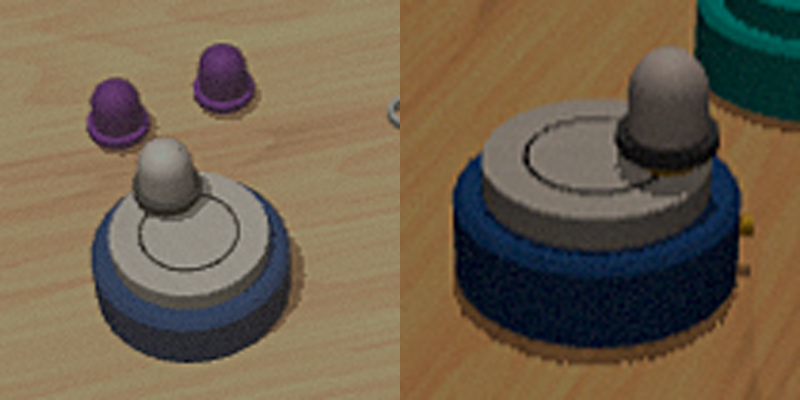

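The crop confirms it: the white dome stands at the robot-side edge of the ring, on the blue housing with the aluminium deck. Next I'll measure the positions.

```bash
python3 - <<'E'
from h import *
for n,uv in (('scene',(281.4,245.1)),('side',(345.7,208.75))):
    c=cam(n); im=cv2.imread(f'pics/{n}0.png'); print(n,'ring approx',plane(c,uv,.055)[0])
    hsv=cv2.cvtColor(im,cv2.COLOR_BGR2HSV)
    # ring dark pixels: seed from bright deck fill interior
    x0=plane(c,uv,.055)[0]
    # radial search in world: sample gray along rays from approx centre
    g=cv2.cvtColor(im,cv2.COLOR_BGR2GRAY).astype(np.float32)
    for it in range(3):
        pts=[]
        for a in np.linspace(0,2*np.pi,72,endpoint=False):
            r=np.linspace(.024,.038,57); P=np.c_[x0[0]+r*np.cos(a),x0[1]+r*np.sin(a),np.full_like(r,.055)]
            v=cv2.remap(g,proj(c,P).astype(np.float32).reshape(-1,1,2),None,cv2.INTER_LINEAR).ravel()
            k=v.argmin()
            if 5<k<51 and v[:3].min()>75 and v[-3:].min()>75 : pts.append(P[k])
        pts=np.array(pts); q,e=fitcirc(pts); x0=np.array([q[0],q[1],.055])
    print('ring fit',q,e,len(pts))
    m=cv2.inRange(hsv,(105,110,15),(125,255,255)); 
    k,l,st,ce=cv2.connectedComponentsWithStats(m); i=l[int(uv[1])-40:int(uv[1])+50,int(uv[0])-40:int(uv[0])+45]
    b=np.bincount(i[i>0]).argmax(); print('blue bbox',st[b])
    # dome: project guess antenna positions
# triangulate dome top-ish: dome axis pixels by hand (crop)
E
python3 - <<'E'
import cv2,numpy as np
for n,(y0,x0) in (('scene',(205,245)),('side',(175,335))):
    g=cv2.imread(f'pics/{n}0.png')[y0:y0+50,x0:x0+60]
    g=cv2.resize(g,None,fx=12,fy=12,interpolation=cv2.INTER_NEAREST); g=cv2.convertScaleAbs(g,alpha=1.6)
    for k in range(0,60,10): cv2.putText(g,str(x0+k),(k*12,10),0,.35,(0,0,255)); cv2.putText(g,str(y0+k),(0,k*12+6),0,.35,(0,255,0)) if k<50 else 0
    cv2.imwrite(f'pics/z_{n}.png',g)
E
```

```text
scene ring approx [ 0.52055066 -0.196101    0.055     ]
ring fit [ 0.51920199 -0.19678876  0.03187873] 0.00047315010606436094 57
blue bbox [250 237  18  38 129]
side ring approx [ 0.52146613 -0.19925551  0.055     ]
ring fit [ 0.52100009 -0.20198869  0.03295497] 0.0008733613624329552 46
blue bbox [ 309  208   75   49 1622]
```

View pics/z_scene.png

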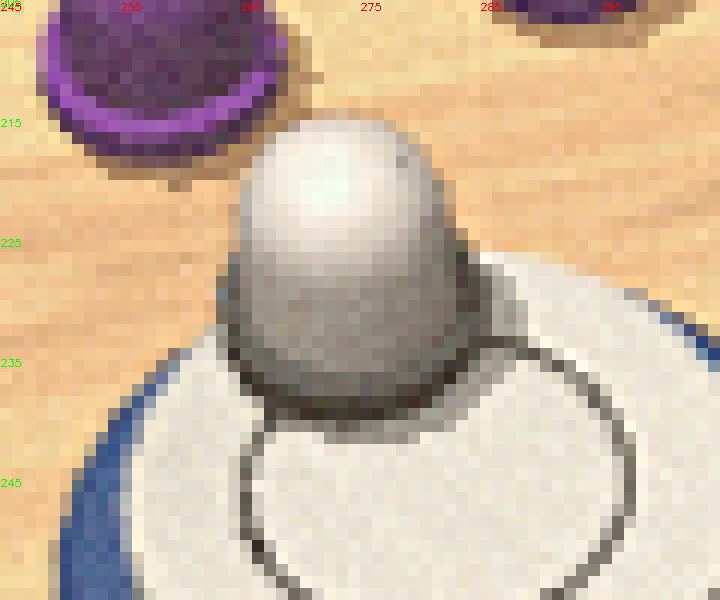

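View pics/z_side.png

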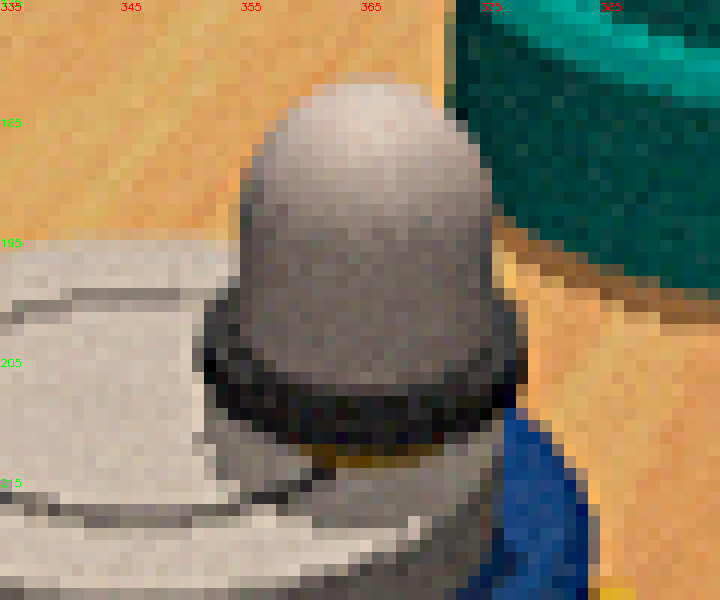

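Run:
```python
from h import *
from scipy.optimize import least_squares
th=np.linspace(0,2*np.pi,180)
def sil(c,x,y):
    P=np.vstack([np.c_[x+.023*np.cos(th),y+.023*np.sin(th),np.full_like(th,.055+z)] for z in(.008,.016)])
    p=proj(c,P); return np.array([p[:,0].min(),p[:,0].max(),p[:,1].max()])
obs={'scene':[263.2,285.9,240],'side':[351.2,378.9,212.9]}
for n in obs:
    c=cam(n); s=least_squares(lambda q:sil(c,*q)-np.array(obs[n])+.5*0,[.49,-.2]); print(n,s.x,s.fun)
s=bot.observe(); print(s['tool_rot'],s['position'])
from scipy.spatial.transform import Rotation as Rr
print(Rr.from_euler('xyz',s['tool_rot']).as_matrix())
W=bot.camera_info('wrist');R=cv2.Rodrigues(W['rvec'])[0];print(W['fx'],-R.T@W['tvec'],R)
```

```text
scene [ 0.48825938 -0.20268298] [-0.22219476  0.22402388 -0.00836101]
side [ 0.48941706 -0.20722155] [ 0.17950232 -0.17705313  0.01755356]
[-1.57084019e+00  8.28620006e-04  1.28399967e+00] [0.17674753 0.59923381 0.23088941]
[[ 2.82881079e-01 -1.92330683e-04 -9.59154971e-01]
 [ 9.59154632e-01 -8.07182584e-04  2.82881141e-01]
 [-8.28619911e-04 -9.99999656e-01 -4.38618157e-05]]
387.8293011521672 [0.09902871 0.62190259 0.37365288] [[ 0.28283533  0.95916794 -0.00101822]
 [ 0.91032457 -0.26809787  0.31532951]
 [ 0.30218098 -0.09011324 -0.9489817 ]]
```

Both views agree on the offset. The antenna must move about (+31, +5.6) mm in x, y, which is about 31.5 mm at a 10° heading. My plan is to push along tool +z with the fingertips partly closed as a cradle, so the wrist camera looks ahead over the antenna. First I'll travel high.

```bash
python3 -m crank '[{"hand":0.7,"dx":-22,"dy":0,"dz":-30,"yaw":0.11},{"hand":0.7,"dx":-43,"dy":0,"dz":-60,"yaw":0.22},{"hand":0.7,"dx":-65,"dy":0,"dz":-90,"yaw":0.33},{"hand":0.7,"dx":-86,"dy":0,"dz":-120,"yaw":0.44},{"hand":0.7,"dx":-108,"dy":0,"dz":-150,"yaw":0.55},{"hand":0.7,"dx":-129,"dy":0,"dz":-180,"yaw":0.66},{"hand":0.7,"dx":-150,"dy":0,"dz":-210,"yaw":0.77},{"hand":0.7,"dx":-172,"dy":0,"dz":-240,"yaw":0.88},{"hand":0.7,"dx":-193,"dy":0,"dz":-270,"yaw":0.99},{"hand":0.7,"dx":-215,"dy":0,"dz":-300,"yaw":1.1},{"hand":0.7,"dx":-236,"dy":0,"dz":-330,"yaw":1.2},{"hand":0.7,"dx":-258,"dy":0,"dz":-360,"yaw":1.3}]'
cat >> h.py <<'E'
from scipy.spatial.transform import Rotation as Rr
def goto(x,y,z,ang):
    s=bot.observe(); M=Rr.from_euler('xyz',s['tool_rot']).as_matrix(); d=M.T@(np.array([x,y,z])-s['position'])*1000
    a=np.arctan2(M[1,2],M[0,2]); w=(np.radians(ang)-a); w=(w+np.pi)%(2*np.pi)-np.pi
    print('d mm',d.round(1),'yaw',round(-w,3),'zang',np.degrees(a).round(2),'pos',s['position'].round(4),'F',s['force'].round(2),'grip',round(s['grip_width'],4),'t',s['clock'])
E
python3 - <<'E'
from h import *
goto(.425,-.2166,.16,10.2)
c=cam('scene'); im=cv2.imread('pics/scene0.png')
print('purple at z~.012',plane(c,[(258.5,211),(292,200)],.012), 'tops z=.05',plane(c,[(258.5,197),(292,186)],.05))
E
```

```text
clock: 1.15
position: [0.4499, 0.2487, 0.2314]
tool_rot: [-1.571, -0.0, -0.021]
force: [0.9, 1.0, -0.0]
grip_width: 0.0255
d mm [ -15.2   71.3 -465.7] yaw 1.372 zang 88.81 pos [0.4499 0.2487 0.2314] F [ 0.86  1.03 -0.03] grip 0.0255 t 1.15
purple at z~.012 [[ 0.3774325  -0.22132217  0.012     ]
 [ 0.36281776 -0.14160292  0.012     ]] tops z=.05 [[ 0.37208367 -0.21667959  0.05      ]
 [ 0.35698143 -0.13862113  0.05      ]]
```

```bash
python3 -m crank '[{"hand":0.7,"dx":-1,"dy":0,"dz":-25,"yaw":0.11},{"hand":0.7,"dx":-2,"dy":0,"dz":-65,"yaw":0.22},{"hand":0.7,"dx":-3,"dy":0,"dz":-105,"yaw":0.34},{"hand":0.7,"dx":-5,"dy":0,"dz":-145,"yaw":0.46},{"hand":0.7,"dx":-6,"dy":0,"dz":-185,"yaw":0.58},{"hand":0.7,"dx":-8,"dy":0,"dz":-225,"yaw":0.7},{"hand":0.7,"dx":-9,"dy":0,"dz":-265,"yaw":0.82},{"hand":0.7,"dx":-10,"dy":0,"dz":-305,"yaw":0.94},{"hand":0.7,"dx":-12,"dy":0,"dz":-345,"yaw":1.06},{"hand":0.7,"dx":-13,"dy":0,"dz":-385,"yaw":1.18},{"hand":0.7,"dx":-15,"dy":0,"dz":-425,"yaw":1.28},{"hand":0.7,"dx":-15,"dy":0,"dz":-466,"yaw":1.37}]'
python3 -m crank '[{"hand":0.7,"dx":0,"dy":0,"dz":0,"yaw":0},{"hand":0.7,"dx":0,"dy":0,"dz":0,"yaw":0}]'
python3 - <<'E'
from h import *
goto(.425,-.2166,.12,10.2)
W=cam('wrist'); im=bot.grab_frame('wrist'); cv2.imwrite('pics/w1.png',im[:,:,::-1]); print(W)
goto(.425,-.2166,.12,10.2)
E
```

```text
clock: 2.15
position: [0.426, -0.2172, 0.2314]
tool_rot: [-1.57, 0.0, -1.391]
force: [0.7, 0.5, 0.2]
grip_width: 0.0259
clock: 2.32
position: [0.4259, -0.2177, 0.2311]
tool_rot: [-1.572, -0.001, -1.391]
force: [0.3, 1.0, 0.7]
grip_width: 0.0255
d mm [ -1.3 111.1  -0.6] yaw 0.002 zang 10.33 pos [ 0.4259 -0.2177  0.2311] F [0.29 1.   0.72] grip 0.0255 t 2.3167
(array([[387.82930115,   0.        , 318.29626936],
       [  0.        , 387.82930115, 239.95074705],
       [  0.        ,   0.        ,   1.        ]]), array([[ 1.79313161e-01, -9.83791664e-01,  8.67274787e-04],
       [-9.33376538e-01, -1.69845406e-01,  3.16165740e-01],
       [-3.10893917e-01, -5.75021723e-02, -9.48703575e-01]]), array([-0.29112449,  0.31921885,  0.50020338]))
d mm [  0.4 111.1  -1.3] yaw 0.006 zang 10.52 pos [ 0.4263 -0.216   0.2311] F [0.06 0.05 0.51] grip 0.0257 t 2.3667
```

View pics/w1.png

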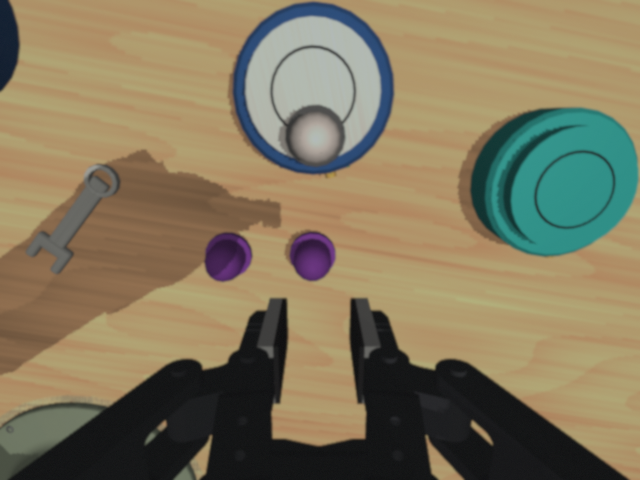

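The wrist view shows the ring centred near (313,88), the collar near (315,136) in line with the finger gap (287–350), and the purple parts behind and lower, near (228,257) and (312,256). I'll measure from here.

```bash
cat >> h.py <<'E'
def ring(c,im,x0):
    g=cv2.cvtColor(im,cv2.COLOR_RGB2GRAY).astype(np.float32); x0=np.array(x0)
    for it in range(4):
        pts=[]
        for a in np.linspace(0,2*np.pi,120,endpoint=False):
            r=np.linspace(.026,.038,49); P=np.c_[x0[0]+r*np.cos(a),x0[1]+r*np.sin(a),np.full_like(r,.055)]
            v=cv2.remap(g,proj(c,P).astype(np.float32).reshape(-1,1,2),None,cv2.INTER_LINEAR).ravel()
            k=v.argmin()
            if 4<k<45 and v[:3].min()>v[k]+25 and v[-3:].min()>v[k]+25: pts.append(P[k])
        pts=np.array(pts); q,e=fitcirc(pts); x0=q[:2]
    return q,e,len(pts)
E
python3 - <<'E'
from h import *
im=cv2.imread('pics/w1.png')[:,:,::-1].copy()
K=np.array([[387.82930115,0,318.29626936],[0,387.82930115,239.95074705],[0,0,1]])
R=np.array([[ 1.79313161e-01,-9.83791664e-01,8.67274787e-04],[-9.33376538e-01,-1.69845406e-01,3.16165740e-01],[-3.10893917e-01,-5.75021723e-02,-9.48703575e-01]]);t=np.array([-0.29112449,0.31921885,0.50020338])
c=(K,R,t)
print(plane(c,(313,88),.055)); print(ring(c,im,plane(c,(313,88),.055)[0,:2]))
g=cv2.resize(im[90:190,260:370,::-1],None,fx=7,fy=6,interpolation=cv2.INTER_NEAREST); cv2.imwrite('pics/w1z.png',cv2.convertScaleAbs(g,alpha=1.5))
for q in((.489,-.205),(.488,-.2027)): print(proj(c,[*q,.071]), proj(c,[q[0]-.023*.984,q[1]-.023*.178,.071]),proj(c,[q[0]-.023*.178,q[1]+.023*.984,.071]),proj(c,[q[0]+.023*.178,q[1]-.023*.984,.071]))
E
```

```text
[[ 0.52122794 -0.19674277  0.055     ]]
(array([ 0.51823805, -0.19700573,  0.03193137]), np.float64(0.0001332837831131663), 90)
[[316.04106673 134.0008519 ]] [[316.05621285 164.78896727]] [[285.55391449 133.96041178]] [[346.52226199 134.04128413]]
[[312.80767076 134.78441075]] [[312.90116595 165.53520763]] [[282.33880591 134.74407182]] [[343.27058582 134.82474181]]
```

View pics/w1z.png

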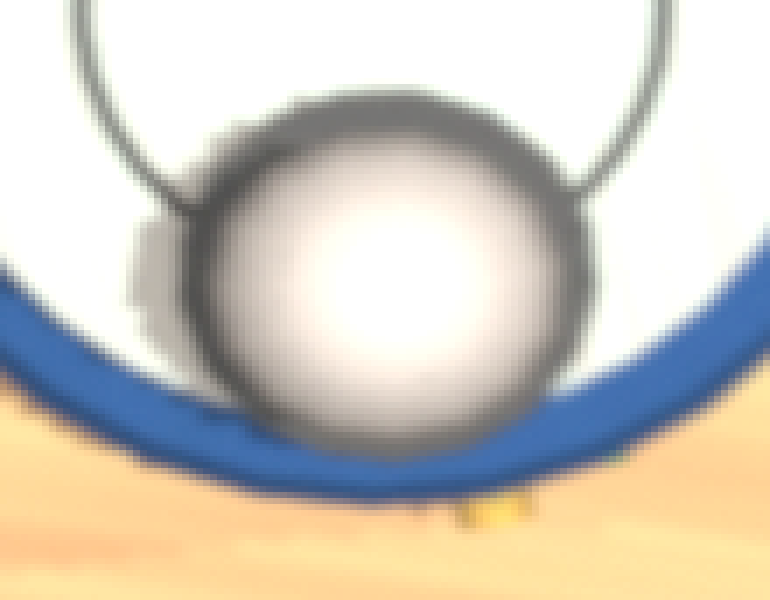

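Run:
```python
from h import *
K=np.array([[387.82930115,0,318.29626936],[0,387.82930115,239.95074705],[0,0,1]])
R=np.array([[ 1.79313161e-01,-9.83791664e-01,8.67274787e-04],[-9.33376538e-01,-1.69845406e-01,3.16165740e-01],[-3.10893917e-01,-5.75021723e-02,-9.48703575e-01]]);t=np.array([-0.29112449,0.31921885,0.50020338])
c=(K,R,t)
p=plane(c,(315.5,135.5),.067)[0]; print(p, np.array([.5182,-.1970])-p[:2], plane(c,(318.5,300),.067))
a=p[:2]; d=np.array([.5182,-.1970])-a; print(np.hypot(*d),np.degrees(np.arctan2(d[1],d[0])))
u=d/np.hypot(*d); q=a-.055*u; goto(q[0],q[1],.10,np.degrees(np.arctan2(d[1],d[0])))
```

```text
[ 0.48761481 -0.20481017  0.067     ] [0.03058519 0.00781017] [[ 0.35037189 -0.23218255  0.067     ]]
0.03156663602664126 14.324802036101293
d mm [  3.9 131.    7.6] yaw -0.066 zang 10.52 pos [ 0.4263 -0.216   0.2311] F [0.06 0.05 0.51] grip 0.0257 t 2.3667
```

```bash
python3 -m crank '[{"hand":0.7,"dx":0,"dy":20,"dz":4,"yaw":-0.02},{"hand":0.7,"dx":1,"dy":50,"dz":8,"yaw":-0.02},{"hand":0.7,"dx":1,"dy":80,"dz":10,"yaw":-0.02},{"hand":0.7,"dx":1,"dy":110,"dz":10,"yaw":-0.02},{"hand":0.7,"dx":1,"dy":131,"dz":10,"yaw":-0.02},{"hand":0.7,"dx":1,"dy":131,"dz":10,"yaw":-0.02},{"hand":0.7,"dx":1,"dy":131,"dz":10,"yaw":-0.02}]'
python3 - <<'E'
from h import *
ims=[]
for n in('side','wrist','scene'): cv2.imwrite(f'pics/{n}2.png',bot.grab_frame(n)[:,:,::-1])
a=cv2.imread('pics/side2.png')[110:290,280:480]; cv2.imwrite('pics/side2z.png',cv2.resize(a,None,fx=3.3,fy=3.3,interpolation=cv2.INTER_CUBIC))
goto(.445,-.2130,.062,11.5)
E
```

```text
clock: 2.95
position: [0.4365, -0.2137, 0.1003]
tool_rot: [-1.572, 0.001, -1.364]
force: [0.8, 0.1, 0.3]
grip_width: 0.0259
d mm [ 0.1 39.7  7.5] yaw 0.005 zang 11.79 pos [ 0.4375 -0.2145  0.1017] F [-0.16 -0.29 -0.97] grip 0.0258 t 3.1
```

View pics/side2z.png

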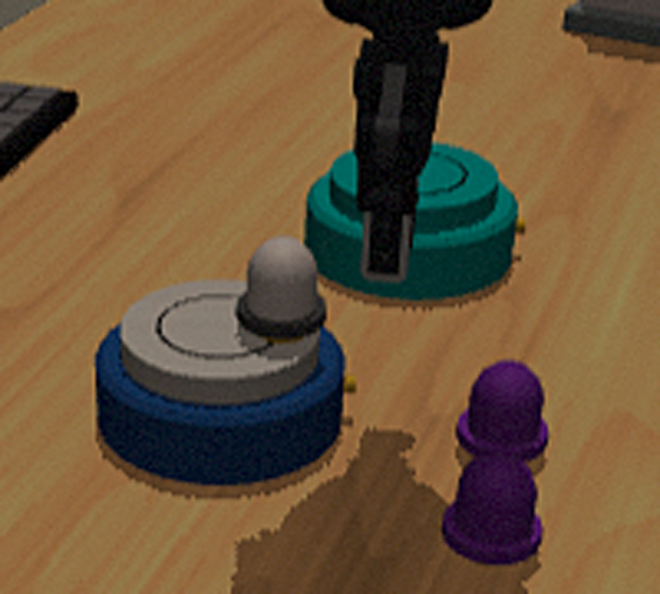

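View pics/wrist2.png

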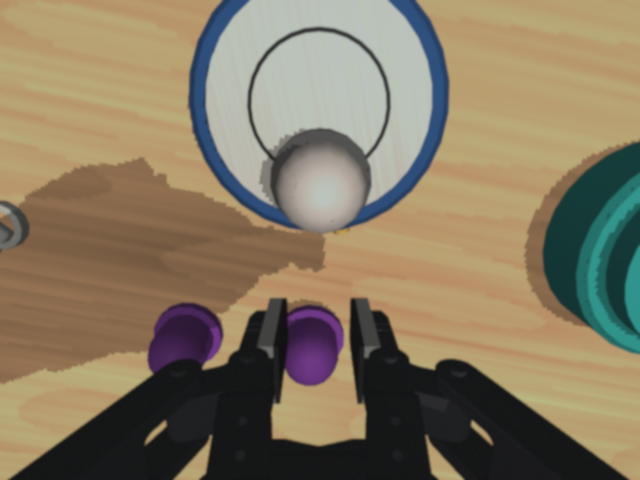

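Run:
```python
from h import *
c=cam('side'); p=np.array([.4370,-.2141,.1010]); u=np.array([.98,.2,0])
for d in(-.011,0,.011): print((proj(c,p+d*u)-[280,110])*3.3)
c=cam('wrist')
im=cv2.imread('pics/wrist2.png')[:,:,::-1].copy(); q=ring(c,im,[.5182,-.197]); print(q)
# collar: left 270?, right 370
print(plane(c,(320.5,178),.067), proj(c,[*q[0][:2],.055]), proj(c,[*(q[0][:2]),.067]))
```

```text
[[409.85544367 265.71606791]]
[[387.29922801 263.73476478]]
[[364.88751336 261.76615439]]
(array([ 0.51882504, -0.19799197,  0.03213109]), np.float64(0.00012348653458567614), 91)
[[ 0.48859858 -0.20526074  0.067     ]] [[318.4317598  106.63819895]] [[318.46483954 106.28578611]]
```

```bash
python3 -m crank '[{"hand":0.7,"dx":0,"dy":12,"dz":0,"yaw":0},{"hand":0.7,"dx":0,"dy":25,"dz":0,"yaw":0},{"hand":0.7,"dx":0,"dy":34,"dz":0,"yaw":0},{"hand":0.7,"dx":0,"dy":39,"dz":0,"yaw":0},{"hand":0.7,"dx":0,"dy":39,"dz":4,"yaw":0},{"hand":0.7,"dx":0,"dy":39,"dz":8,"yaw":0},{"hand":0.7,"dx":0,"dy":39,"dz":12,"yaw":0},{"hand":0.7,"dx":0,"dy":39,"dz":15,"yaw":0},{"hand":0.7,"dx":0,"dy":39,"dz":16,"yaw":0},{"hand":0.7,"dx":0,"dy":39,"dz":16,"yaw":0}]'
python3 - <<'E'
from h import *
for n in('side','wrist'): cv2.imwrite(f'pics/{n}3.png',bot.grab_frame(n)[:,:,::-1])
a=cv2.imread('pics/side3.png')[150:270,290:430]; cv2.imwrite('pics/side3z.png',cv2.resize(a,None,fx=4.5,fy=4.5,interpolation=cv2.INTER_CUBIC))
goto(.489,-.204,.062,11.5)
E
```

```text
clock: 3.93
position: [0.4527, -0.2113, 0.0615]
tool_rot: [-1.571, -0.0, -1.366]
force: [-1.1, -0.1, -0.1]
grip_width: 0.0254
d mm [ 0.2 -0.6 37.5] yaw 0.004 zang 11.74 pos [ 0.4523 -0.2114  0.0614] F [0.08 0.06 0.83] grip 0.0258 t 4.0333
```

View pics/side3z.png

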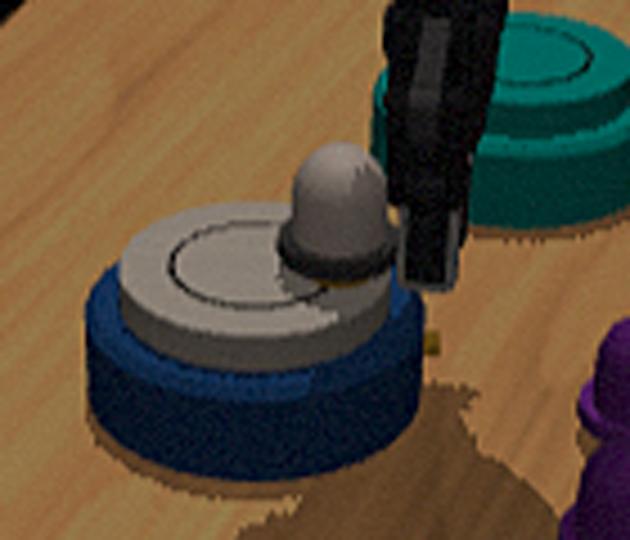

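View pics/wrist3.png

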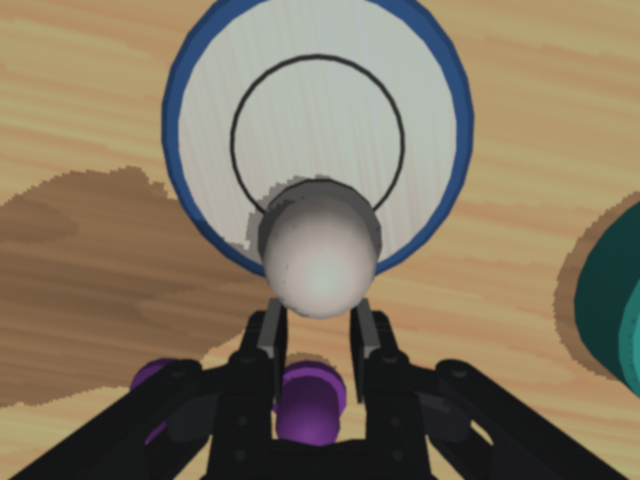

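The fingers are level with the collar, and the knuckles clear the dome. I'll approach and start a slow push.

```bash
python3 -m crank '[{"hand":0.7,"dx":0,"dy":0,"dz":2,"yaw":0},{"hand":0.7,"dx":0,"dy":0,"dz":4,"yaw":0},{"hand":0.7,"dx":0,"dy":0,"dz":5,"yaw":0},{"hand":0.7,"dx":0,"dy":0,"dz":6,"yaw":0},{"hand":0.7,"dx":0,"dy":0,"dz":7,"yaw":0},{"hand":0.7,"dx":0,"dy":0,"dz":8,"yaw":0},{"hand":0.7,"dx":0,"dy":0,"dz":9,"yaw":0},{"hand":0.7,"dx":0,"dy":0,"dz":10,"yaw":0},{"hand":0.7,"dx":0,"dy":0,"dz":11,"yaw":0},{"hand":0.7,"dx":0,"dy":0,"dz":12,"yaw":0},{"hand":0.7,"dx":0,"dy":0,"dz":13,"yaw":0},{"hand":0.7,"dx":0,"dy":0,"dz":14,"yaw":0}]'
python3 - <<'E'
from h import *
for n in('side','wrist'): cv2.imwrite(f'pics/{n}4.png',bot.grab_frame(n)[:,:,::-1])
a=cv2.imread('pics/side4.png')[150:270,290:410]; a=cv2.resize(a,(400,400),interpolation=cv2.INTER_CUBIC)
b=cv2.resize(cv2.imread('pics/wrist4.png')[40:440,120:520],(400,400)); cv2.imwrite('pics/c4.png',np.hstack([a,b]))
goto(.489,-.204,.062,11.5)
E
```

```text
clock: 5.03
position: [0.4661, -0.2086, 0.0613]
tool_rot: [-1.571, -0.0, -1.366]
force: [-1.0, 0.2, 0.3]
grip_width: 0.0258
d mm [ 0.2 -0.7 23.2] yaw 0.004 zang 11.74 pos [ 0.4662 -0.2086  0.0613] F [-1.11  0.28 -0.42] grip 0.0254 t 5.1333
```

View pics/c4.png

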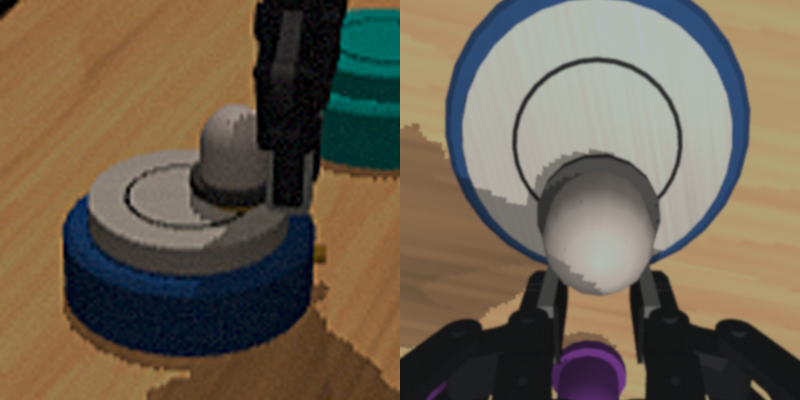

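The antenna is sliding upright. I'll continue slowly and then re-measure.

```bash
python3 -m crank '[{"hand":0.7,"dx":0,"dy":0,"dz":1,"yaw":0},{"hand":0.7,"dx":0,"dy":0,"dz":2,"yaw":0},{"hand":0.7,"dx":0,"dy":0,"dz":3,"yaw":0},{"hand":0.7,"dx":0,"dy":0,"dz":4,"yaw":0},{"hand":0.7,"dx":0,"dy":0,"dz":5.5,"yaw":0},{"hand":0.7,"dx":0,"dy":0,"dz":7,"yaw":0},{"hand":0.7,"dx":0,"dy":0,"dz":8.5,"yaw":0},{"hand":0.7,"dx":0,"dy":0,"dz":10,"yaw":0},{"hand":0.7,"dx":0,"dy":0,"dz":11.5,"yaw":0},{"hand":0.7,"dx":0,"dy":0,"dz":13,"yaw":0},{"hand":0.7,"dx":0,"dy":0,"dz":14,"yaw":0},{"hand":0.7,"dx":0,"dy":0,"dz":14.5,"yaw":0}]'
python3 - <<'E'
from h import *
for n in('scene','side','wrist'): cv2.imwrite(f'pics/{n}5.png',bot.grab_frame(n)[:,:,::-1])
a=cv2.imread('pics/side5.png')[150:270,290:410]; a=cv2.resize(a,(400,400),interpolation=cv2.INTER_CUBIC)
cv2.imwrite('pics/c5.png',np.hstack([a,cv2.imread('pics/wrist5.png')[60:460,120:520]]))
c=cam('wrist'); im=cv2.imread('pics/wrist5.png')[:,:,::-1].copy(); q=ring(c,im,[.5185,-.1975]); print(q)
print('aim if centred',proj(c,[*q[0][:2],.071]), 'far rim',proj(c,[q[0][0]+.023*.98,q[0][1]+.023*.2,.071]))
goto(.489,-.204,.062,11.5)
E
```

```text
clock: 6.13
position: [0.4804, -0.2056, 0.0613]
tool_rot: [-1.571, -0.0, -1.366]
force: [-0.6, -0.5, -0.0]
grip_width: 0.0258
(array([ 0.51788712, -0.19764181,  0.03206522]), np.float64(0.0002854520918433779), 85)
aim if centred [[316.7234534  235.34432912]] far rim [[316.87577762 171.17277758]]
d mm [ 0.2 -0.7  8.9] yaw 0.004 zang 11.73 pos [ 0.4803 -0.2057  0.0613] F [ 0.11 -0.07 -0.4 ] grip 0.0255 t 6.2833
```

View pics/c5.png

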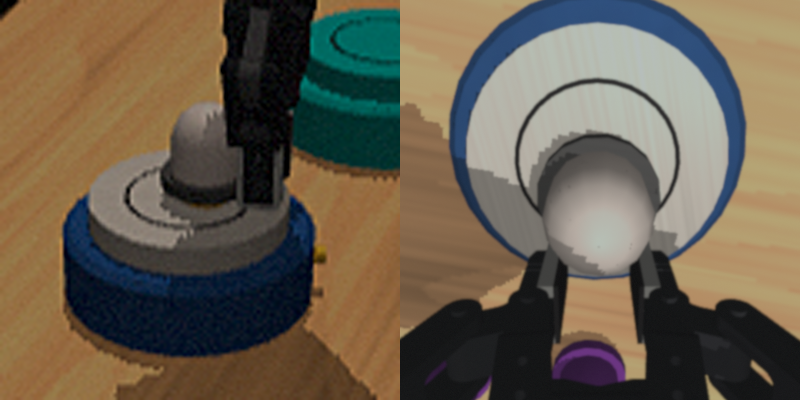

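Run:
```python
from h import *
c=cam('wrist')
im=cv2.imread('pics/wrist5.png'); g=im[180:215,280:360]; cv2.imwrite('pics/r5.png',cv2.convertScaleAbs(cv2.resize(g,None,fx=10,fy=10,interpolation=cv2.INTER_NEAREST),alpha=1.5))
for v in(195,197,199):
    p=plane(c,(317.5,v),.071)[0]; print(v,p, np.dot(np.array([.5180,-.1977])-p[:2],[.979,.203])+.023)
```

```text
195 [ 0.53238473 -0.19492508  0.071     ] 0.008354042710224566
197 [ 0.53169154 -0.19506864  0.071     ] 0.009061814380759441
199 [ 0.53099606 -0.19521267  0.071     ] 0.009771929777380964
```

View pics/r5.png

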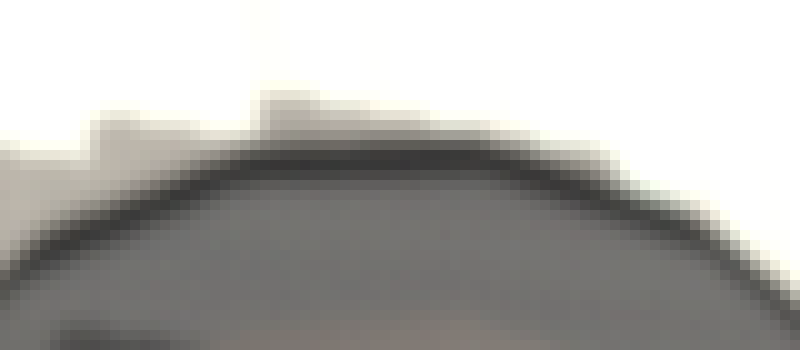

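Three estimates give about 8.6–9 mm left to go, with no lateral error.

```bash
python3 -m crank '[{"hand":0.7,"dx":0,"dy":0,"dz":1,"yaw":0},{"hand":0.7,"dx":0,"dy":0,"dz":2,"yaw":0},{"hand":0.7,"dx":0,"dy":0,"dz":3,"yaw":0},{"hand":0.7,"dx":0,"dy":0,"dz":4,"yaw":0},{"hand":0.7,"dx":0,"dy":0,"dz":5,"yaw":0},{"hand":0.7,"dx":0,"dy":0,"dz":6,"yaw":0},{"hand":0.7,"dx":0,"dy":0,"dz":7,"yaw":0},{"hand":0.7,"dx":0,"dy":0,"dz":8,"yaw":0},{"hand":0.7,"dx":0,"dy":0,"dz":8.5,"yaw":0},{"hand":0.7,"dx":0,"dy":0,"dz":9,"yaw":0},{"hand":0.7,"dx":0,"dy":0,"dz":9,"yaw":0}]'
python3 -m crank '[{"hand":0.7,"dx":0,"dy":0,"dz":-1,"yaw":0},{"hand":0.7,"dx":0,"dy":0,"dz":-3,"yaw":0},{"hand":0.7,"dx":0,"dy":0,"dz":-6,"yaw":0},{"hand":0.7,"dx":0,"dy":0,"dz":-10,"yaw":0},{"hand":0.7,"dx":0,"dy":0,"dz":-15,"yaw":0},{"hand":0.7,"dx":0,"dy":0,"dz":-20,"yaw":0},{"hand":0.7,"dx":0,"dy":0,"dz":-25,"yaw":0},{"hand":0.7,"dx":0,"dy":0,"dz":-30,"yaw":0},{"hand":0.7,"dx":0,"dy":0,"dz":-34,"yaw":0},{"hand":0.7,"dx":0,"dy":0,"dz":-37,"yaw":0},{"hand":0.7,"dx":0,"dy":0,"dz":-38,"yaw":0},{"hand":0.7,"dx":0,"dy":0,"dz":-38,"yaw":0}]'
python3 -m crank '[{"hand":0.7,"dx":0,"dy":-10,"dz":0,"yaw":0},{"hand":0.7,"dx":0,"dy":-30,"dz":0,"yaw":0},{"hand":0.7,"dx":0,"dy":-55,"dz":0,"yaw":0},{"hand":0.7,"dx":0,"dy":-80,"dz":0,"yaw":0},{"hand":0.7,"dx":0,"dy":-100,"dz":0,"yaw":0},{"hand":0.7,"dx":0,"dy":-110,"dz":0,"yaw":0},{"hand":0.7,"dx":0,"dy":-110,"dz":0,"yaw":0},{"hand":0.7,"dx":0,"dy":-110,"dz":0,"yaw":0}]'
python3 - <<'E'
from h import *
for n in('scene','side','wrist'): cv2.imwrite(f'pics/{n}6.png',bot.grab_frame(n)[:,:,::-1])
c=cam('wrist'); im=cv2.imread('pics/wrist6.png')[:,:,::-1].copy(); q=ring(c,im,[.5185,-.1975]); print(q)
p=proj(c,[*q[0][:2],.067])[0].astype(int); print(p, proj(c,[*q[0][:2],.071]))
w=cv2.resize(cv2.imread('pics/wrist6.png')[max(0,p[1]-65):p[1]+65,p[0]-65:p[0]+65],(400,400),interpolation=cv2.INTER_CUBIC)
a=cv2.resize(cv2.imread('pics/side6.png')[150:270,290:410],(400,400),interpolation=cv2.INTER_CUBIC)
cv2.imwrite('pics/c6.png',np.hstack([a,w])); goto(.489,-.204,.062,11.5)
E
```

```text
clock: 7.2
position: [0.4891, -0.2038, 0.0613]
tool_rot: [-1.571, -0.0, -1.366]
force: [-0.8, 0.4, 0.2]
grip_width: 0.0257
clock: 8.2
position: [0.4517, -0.2116, 0.0613]
tool_rot: [-1.571, 0.0, -1.366]
force: [0.3, -0.4, 0.4]
grip_width: 0.0256
clock: 8.87
position: [0.4521, -0.2112, 0.1715]
tool_rot: [-1.57, -0.0, -1.365]
force: [-0.2, 0.1, 0.1]
grip_width: 0.0252
(array([ 0.51798716, -0.19774728,  0.03195232]), np.float64(0.00013018981603206309), 120)
[318 133] [[318.11554617 133.57380621]]
d mm [  0.5 108.5  38.4] yaw 0.004 zang 11.74 pos [ 0.4514 -0.2113  0.1705] F [ 0.02  0.13 -0.16] grip 0.0259 t 9.0167
```

View pics/c6.png

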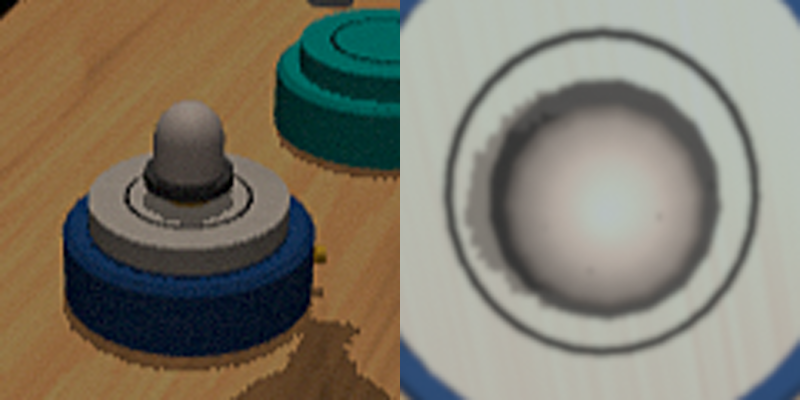

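View pics/scene6.png

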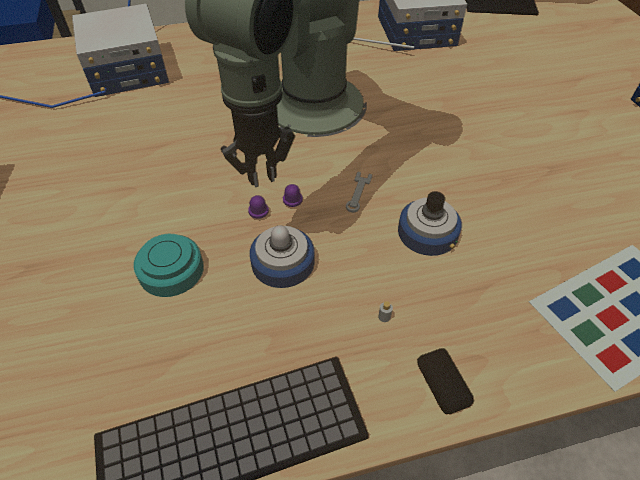

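The antenna stands upright with its collar well inside the ring: in the wrist crop the collar centre is at (605,198) and the ring centre at (602,192), about 1 mm apart. In the scene view all the other objects are at their original pixels, and the fingers are clear.

```bash
python3 -c "
from workcell import bot
print(bot.job_done())"
```

```text
the job is handed in; nothing more can be done
None
```

The white domed antenna now stands upright in the middle of its pedestal, and I've handed the job in. I slid it about 31 mm with slow pushes of two partly closed fingertips against the collar, then drew the fingers back and up about 11 cm above the push height. This took about 9 s of robot time.

**Final check:** the last wrist and side views show the collar wholly inside the ring. Its centre is about 1 mm from the ring's centre, against the 8 mm available. The force sensor read about 1 N at most at the end of each move.

**Other objects:** in the final scene view, the other antenna, wrench, attenuator and look-alikes look unmoved. I judged this by eye rather than measuring it.

**Disagreement:** the cameras placed the ring's centre up to about 5 mm apart in absolute position. They agreed within about 2–3 mm on how far the antenna had to move, so I worked from that distance and the wrist view.

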